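# Clamp the inspection camera mast and hold it extended

## Robot

A 6-joint arm with a two-finger parallel gripper is mounted at the origin on the work surface. World frame = base frame: x ahead of the robot, y to its left, z up, the work surface at z = 0. Lengths are in m, angles in rad, forces in N, time in s.
With the tool pointing down it reaches from about 0.225 to 0.875 m from the base axis. Payload 3.4 kg.
Tool frame: the origin (TCP) lies at the very end of the fingers, on their centre line; the grasp point (between the pads) lies 19 mm behind it; z points along the fingers, y is the direction in which the jaws open and shut (so a half turn about z gives the same grasp; the last joint's range is limited). The gripper opens to 85 mm and grips with 20 to 120 N. Pads are 22 mm wide; open, the fingers measure 114 mm over their backs; the gripper's body (76 mm by 85 mm) begins 54 mm behind the grasp point. The pads swing forward as they close: fully open they stand 13 mm farther back than shut.
Start: joints at [1.13, 0.276, 1.505, -0, 1.361, -0.121], TCP at [0.181, 0.546, 0.231] pointing down, gripper open.
Joint ranges: [-2.89, 2.89], [-0.75, 2.08], [0.22, 2.7], [-1.18, 4.32], [0.11, 2.71], [-2.7, 2.7]. Speed limits (rad/s): [2.57, 2.57, 3.14, 3.14, 3.14, 3.14].

## Interface

Orientations are given as a unit quaternion [w, x, y, z].
In Python, from rig import manip gives the robot as it stands. The module is installed in compiled form; this text tells all that it offers.
- The arm moves only by the tool carry_out, never from a script. Its argument "moves" is one flat list of numbers, 5 for each row, row after row: the opening in per cent of the stroke, from 0 (shut) to 100 (fully open), then the shift along the world's x, y, z in cm, then the turn about the world's z in rad. A call has exactly 10 rows; each row shifts and turns the commanded pose from where the row before left it; what a row does not reach is not made up. A row lasts 1/10 s, in which the tool goes at most 50 mm and 8.59 degrees, less where a joint would pass 70% of its speed; a pose out of reach is approached as far as the arm can. A call is refused whole if a number of a shift passes 5 or a number of a turn 0.15, either way. A call with a gripper value outside its range is refused whole. The fingers move at their own pace and stop on an object; "squeeze" is the grip in N (left out, the last holds). Time passes only in rows, so rows that do not move let the fingers close, or fill a call up. It gives the time, the measured TCP pose, the force and the opening at its end, in the units of the state.
- manip.get_state(): the state, without advancing time (a new reading comes with each control period).
- manip.get_image(name): name is "scene" or "top" or "wrist"; returns the picture (420x560x3 uint8, red, green, blue); there is no depth.
- manip.camera_info(name): a dict with "fov_y" (degrees; the focal length in pixels is half the picture's height over the tangent of half this angle, whatever the lens; pixels are square), "cx", "cy" (the principal point, pixels), "rvec" (rotation vector, rad) and "tvec" (3), from world to camera coordinates, as OpenCV has them; the wrist camera has in their place "hand_eye" (4x4, takes a point from camera to tool coordinates, whose origin is the TCP and whose axes are the flange's). Camera axes: x right, y down, z forward; pixel columns grow to the right and rows downward; lengths in m; the calibration is good to about 2 mm. The wrist camera is an equidistant fisheye: a pixel r from the principal point sees the ray r / f radians off the axis. A picture is of the moment at which its call begins: read the wrist's pose just before it. camera_info takes no time and is no camera call.
- manip.sign_off(): hands the job in, once; it reports no verdict.
The state is a dict: "clock": time; "qpos": joint angles; "qd": joint speeds; "effort": joint torques, N m; "position": TCP position; "ee_rot": TCP orientation; "contact_force": force on the tool from outside, world axes, zero at the start; "moment": the same for the moment, N m; "width": finger opening in m.
Only numpy, scipy, OpenCV 4.12 (cv2) and the standard library are available. Lean on these libraries where they do the work, as an engineer would, in place of code of your own. Each camera call takes 0.05 s, during which the arm holds its last target. There are 200 camera calls.

## Task

Get the small inspection camera up to viewing height: first swing the hinged half of the steel clamp fully shut round the foot of the mast, so that the two halves meet edge to edge, and let go of it. Then grip the camera head so that its side button is squeezed in, pull it straight up past the first stop to the second stop, where both telescoping sections are fully out, and finish while still holding it there with the button squeezed; the foot stays down in its socket, and the flange, caliper and spray can are left alone.

Things in the scene. Friction and masses are not known exactly. Their poses are not given: they have to be found in the camera images.
- stand: Fixed aluminium base plate (x -53 to 77, y -60 to 60 mm, 10 mm thick) carrying a steel split clamp and the mast. Origin: on the bench surface, on the mast's vertical axis. z up; +x: the way the camera lens looks, side of the fixed clamp half; +y: side of the clamp hinge and of the head's button; the clamp's handle points to -y when shut.
- clamp (a joint): Angle of the hinged (-x) clamp half about its vertical hinge, rad: 0 shut, the two halves' lugs meeting edge to edge (rigid stop); grows to 1.4 as the handle swings out to -x. Starts at 0.5 to 1.1. Stiff hinge (about 1 N at the pin): stays where left. Halves stand 10 to 40 mm above the bench, 64 mm wide; shut, they lock over the mast's foot.
- clamp_pin (a point): Upright black round pin, 16 mm diameter, on the end of the clamp's flat handle bar, to be taken or pushed. The point is on its axis, 50 mm above the bench; the pin's top is at 72 mm, the bar's top at 26 mm. Shut, it is at x -6, y -105 mm in the stand's frame, 145 mm from the hinge axis.
- clamp_hinge (a point): On the clamp's vertical hinge axis, 25 mm above the bench, at x 0, y +40 mm in the stand's frame. Seen from above, opening turns the handle clockwise (from -y towards -x); closing is counter-clockwise.
- mast (a joint): Height, m, by which the mast's foot has been lifted out of its socket: 0 seated, up to 0.02. With the clamp open nothing but its weight keeps it down; with the clamp shut it can rise only 2 mm.
- head: Camera head on top of the mast: black block 36 (x) x 44 (y) x 40 (z) mm, a grey camera barrel of 30 mm diameter reaching 44 mm from the axis on +x. Origin: centre of its underside, 132 mm above the bench when the mast is in (block top 172 mm). Axes as the stand's. The mast below is 28 mm square or less. Weight lifted: 2 to 3 N, no spring.
- head_grip (a point): Centre of the head block, 20 mm above its underside, level with the button's centre: grip here from above, the fingers closing along the head's y axis, one on the button and one on the other side face. Width over block and free button 50 mm.
- button (a joint): Travel of the telescope button, m: 0 out, 0.005 fully in. Grey, 22 mm wide, 26 mm tall, 6 mm proud of the head's +y face, pressed towards -y; fully in takes about 6 N; springs out when let go. Out, it locks the head in its lowest position (about 1 mm of play); it must be in by more than 4 mm for the head to rise.
- inner (a joint): How far the inner (upper) section with the head is drawn out of the outer one, m: 0 in, 0.06 out. It moves first, at about 3 N of pull; 0.06 is the first stop. Not held, it sinks back.
- outer (a joint): How far the outer section is drawn out of the mast barrel, m: 0 in, 0.06 out. It follows after the first stop when pulled harder (5 to 6 N in all); 0.06, with inner also at 0.06 (head 120 mm above its start), is the second stop, a rigid end. Not held, it sinks back.
- flange: Bystander: loose turned steel flange, 140 mm diameter, 26 mm tall, lying on the bench. Origin: centre of its underside.
- caliper: Bystander: loose steel caliper, about 170 mm long along its x, 18 mm tall or less, lying on the bench. Origin: about the middle of its beam, on the bench.
- spray: Bystander: loose spray can, 56 mm diameter, 170 mm tall, standing on the bench. Origin: centre of its underside.
Things that resemble listed ones, but are neither listed nor needed, are in the scene too. Of the things that look like the stand, the larger one is meant.

How it is judged:
On the way, in this order (a step that is already met when the one before it is completed fails the run):
1. the clamp is shut, halves edge to edge, with the mast still in and the pin let go (value of joint clamp below 0.04 rad and value of joint inner below 0.01 m and contact force between the fingers and stand below 0.1 N), for 0.2 s.
2. the button is squeezed in with the head still in its lowest position (value of joint button above 0.004 m and value of joint each of inner, outer below 0.012 m), for 0.1 s.
3. the head has been pulled up to the first stop (value of joint inner above 0.055 m and value of joint button above 0.0035 m).
At the end, for the whole second after the job is handed in: Both sections are within 4 mm of fully out and at rest, the fingers hold the head with its button squeezed in by at least 3.5 of 5 mm, the clamp is shut to within 0.05 rad, the mast's foot is seated to within 5 mm and the spray can stands upright (value of joint each of inner, outer above 0.056 m and value of joint button above 0.0035 m and contact force between the fingers and head above 3 N and velocity of joint outer between -0.02 and 0.02 m/s and velocity of joint inner between -0.02 and 0.02 m/s and value of joint clamp below 0.05 rad and value of joint mast below 0.005 m and angle between spray's own z axis and vertical below 0.2 rad); the arm keeps its last pose, push and grip.
It fails at once if the flange, caliper or spray can is moved by more than 30 mm (distance of any of flange, caliper, spray from where it was at the start of the episode above 0.03 m).
It fails at once if the mast's foot is lifted out of its socket (value of joint mast above 0.008 m).
It also fails if it takes over 46 s, if anything falls off the work surface, if the arm or the gripper's body presses on something with over 40 N, if the wrist force passes 120 N, or if a joint passes its speed limit or range.

## Working session

There is one attempt and no reset: what is moved stays moved. The work goes in short steps, Python scripts to look and compute and a tool call to move; the robot and the scene stay as the last step left them, time stands still between calls to the robot, and variables do not carry over. Pictures are saved under pics/ and viewed, about 8 in all and at most 12, crops included, and the job is handed in when it is done.

Besides the shell and the picture viewer there is one more tool, called after ">>>" in YAML: its name, and indented under it one key for each argument. carry_out: Moves the arm, as the interface text tells. Its arguments: {"type":"object","properties":{"moves":{"type":"array","items":{"type":"number"}},"squeeze":{"type":"number"}},"required":["moves"]}

```bash
mkdir -p pics; python3 - <<'E'
from rig import manip
import cv2
s=manip.get_state();print(s)
for n in("scene","top","wrist"):
    print(n,manip.camera_info(n))
    cv2.imwrite(f"pics/a_{n}.png",manip.get_image(n)[:,:,::-1])
E
```

```text
{'clock': 0.0, 'qpos': array([ 1.13004492e+00,  2.76613670e-01,  1.50614684e+00, -8.88595530e-06,
        1.36072152e+00, -1.21010544e-01]), 'qd': array([-1.42171206e-04, -1.12141969e-03, -1.72288819e-05, -1.22173720e-03,
        1.02163307e-03,  7.11628240e-04]), 'effort': array([ 1.58296280e-04, -4.16775155e+01, -2.45802605e+01, -1.85791937e-04,
        1.12194935e-02,  1.92972124e-05]), 'position': array([0.18051525, 0.5453587 , 0.23042362]), 'ee_rot': array([-2.57695298e-04,  1.59189304e-01,  9.87247625e-01, -9.08871022e-04]), 'contact_force': array([1.1126256 , 0.30674776, 0.86320687]), 'moment': array([0.02476543, 0.01222485, 0.0238477 ]), 'width': 0.0853480879539299}
scene {'fov_y': 56.514850286565775, 'cx': 283.6594268464576, 'cy': 200.59617843417624, 'rvec': array([ 1.12418082,  2.29204475, -1.10893966]), 'tvec': array([ 0.36768946, -0.19563699,  1.50279388])}
top {'fov_y': 50.21223549733009, 'cx': 279.81619574996387, 'cy': 212.49775397152865, 'rvec': array([ 2.16798083, -2.05055426,  0.21170921]), 'tvec': array([-0.0364319 ,  0.55633288,  1.18570051])}
wrist {'fov_y': 65.70646984690485, 'cx': 276.7676769858308, 'cy': 208.45247616708454, 'hand_eye': array([[ 4.13220539e-04, -9.50150962e-01, -3.11789959e-01,
         8.06912008e-02],
       [ 9.99999876e-01,  3.06103159e-04,  3.92495890e-04,
        -2.24774860e-04],
       [-2.77490456e-04, -3.11790082e-01,  9.50150971e-01,
        -1.42834500e-01],
       [ 0.00000000e+00,  0.00000000e+00,  0.00000000e+00,
         1.00000000e+00]])}
```

View pics/a_top.png

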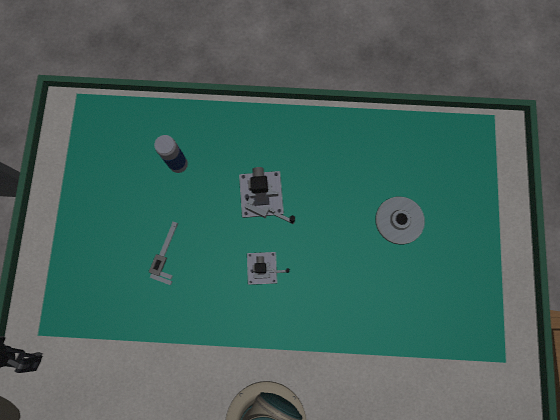

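View pics/a_scene.png

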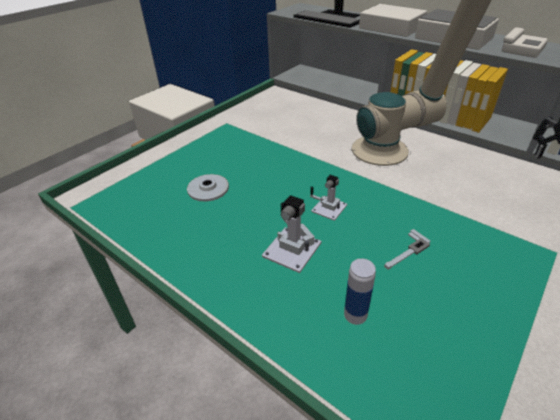

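```bash
python3 - <<'E'
import cv2
a=cv2.imread("pics/a_top.png")[155:235,225:305]
b=cv2.imread("pics/a_scene.png")[185:275,255:345]
cv2.imwrite("pics/crop.png",cv2.hconcat([cv2.resize(a,(400,400),interpolation=cv2.INTER_CUBIC),cv2.resize(b,(400,400),interpolation=cv2.INTER_CUBIC)]))
E
```

```text
(no output)
```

View pics/crop.png

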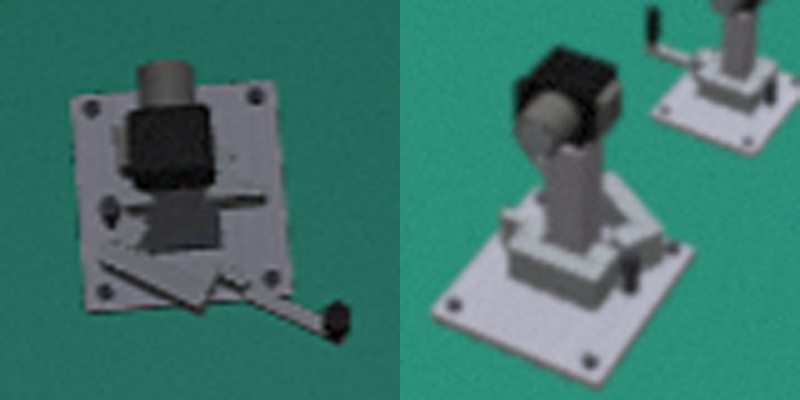

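```bash
cat > h.py <<'E'
import numpy as np, cv2
from rig import manip
from scipy.optimize import least_squares
def proj(n,P):
    c=manip.camera_info(n); f=210/np.tan(np.radians(c["fov_y"]/2))
    K=np.array([[f,0,c["cx"]],[0,f,c["cy"]],[0,0,1]])
    return cv2.projectPoints(np.float64(P).reshape(-1,3),c["rvec"],c["tvec"],K,None)[0][:,0]
def S(p,xy,P):
    c,s=np.cos(p),np.sin(p); P=np.float64(P).reshape(-1,3)
    return np.c_[P[:,0]*c-P[:,1]*s+xy[0],P[:,0]*s+P[:,1]*c+xy[1],P[:,2]]
def pin(a,z=.05):  # stand frame
    v=np.array([-.006,-.145]); c,s=np.cos(-a),np.sin(-a)
    return np.array([c*v[0]-s*v[1],.04+s*v[0]+c*v[1],z])
E
python3 - <<'E'
from h import *
t=lambda x,y:(225+x/5,155+y/5); q=lambda x,y:(255+x*.225,185+y*.225)
C=np.array([[77,60,10],[77,-60,10],[-53,-60,10],[-53,60,10]])/1e3
pt=[t(70,98),t(273,82),t(293,291),t(87,311)]; ps=[q(32,315),q(200,383),q(293,247)]
Cs=C[[1,0,3]]
def r(v):
    return np.r_[(proj("top",S(v[2],v[:2],C))-pt).ravel(),(proj("scene",S(v[2],v[:2],Cs))-ps).ravel(),
     (proj("top",S(v[2],v[:2],pin(v[3],.072)))-t(337,311)).ravel()]
s=least_squares(r,[.5,0,0,.7]);v=s.x
print(v,r(v).round(1))
print("pin",S(v[2],v[:2],pin(v[3])),"shut",S(v[2],v[:2],pin(0)),"hinge",S(v[2],v[:2],[0,.04,.025]),"head",S(v[2],v[:2],[0,0,.152]))
print(proj("top",S(v[2],v[:2],[[.018,.022,.172],[.018,-.022,.172],[-.018,-.022,.172],[-.018,.022,.172]]))*5-[1125,775])
# bystanders
import itertools
def inv(n,px,z): return least_squares(lambda a:(proj(n,[a[0],a[1],z])-px).ravel(),[.5,0]).x
for n,p,z in(("spray",(180,170),0),("cal",(163,250),0),("cal2",(170,283),0),("flange",(400,220),.02),("small",(262,268),.01),("smallpin",(288,270),.03)): print(n,inv("top",p,z))
E
```

```text
[0.60942897 0.05159032 0.15133752 0.53788305] [-0.4 -0.8 -0.3 -1.3 -0.  -0.  -0.4 -0.1 -0.5 -1.5  0.2 -0.8  0.5 -0.9
  0.1  0. ]
pin [[ 0.54317754 -0.04090637  0.05      ]] shut [[ 0.6193274  -0.05311413  0.05      ]] hinge [[0.60339855 0.09113313 0.025     ]] head [[0.60942897 0.05159032 0.152     ]]
[[122.10679315 106.05800771]
 [207.81659188  98.14643181]
 [214.1513844  165.91888037]
 [127.89375311 173.93158642]]
spray [0.6815755  0.29786219]
cal [0.44173785 0.32223778]
cal2 [0.3500487  0.29241925]
flange [ 0.5625704 -0.3481044]
small [0.40557424 0.03625761]
smallpin [ 0.40246266 -0.03670469]
```

View pics/a_wrist.png

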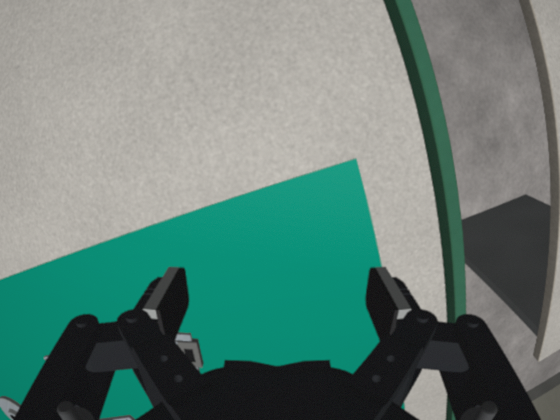

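>>> carry_out:
  moves: [100,2.4,-4.2,0.7,0.047,100,2.4,-4.2,0.7,0.047,100,2.4,-4.2,0.7,0.047,100,2.4,-4.2,0.7,0.047,100,2.4,-4.2,0.7,0.047,100,2.4,-4.2,0.7,0.047,100,2.4,-4.2,0.7,0.047,100,2.4,-4.2,0.7,0.047,100,2.4,-4.2,0.7,0.047,100,2.4,-4.2,0.7,0.047]

```text
clock: 1.15
position: [0.4212, 0.124, 0.3016]
ee_rot: [0.0, -0.076, 0.997, 0.0]
contact_force: [0.8, 1.0, -0.2]
width: 0.0856
```

>>> carry_out:
  moves: [100,2,-3,0,0,100,2,-3,0,0,100,2,-3,0,0,100,2,-3,0,0,100,0,0,0,0,100,0,0,0,0,100,0,0,0,0,100,0,0,0,0,100,0,0,0,0,100,0,0,0,0]

```text
clock: 2.15
position: [0.5005, 0.0066, 0.3016]
ee_rot: [0.0, -0.076, 0.997, 0.0]
contact_force: [-0.1, 0.3, 0.4]
width: 0.0854
```

```bash
python3 - <<'E'
from h import *
s=manip.get_state();print({k:s[k] for k in("clock","position","ee_rot","contact_force","width")})
im=manip.get_image("wrist");cv2.imwrite("pics/b.png",im[:,:,::-1])
cv2.imwrite("pics/b2.png",cv2.resize(im[:,:,::-1],(798,598),interpolation=cv2.INTER_CUBIC))
np.savez("b.npz",p=s["position"],q=s["ee_rot"])
E
```

```text
{'clock': 2.15, 'position': array([0.50045708, 0.00656286, 0.30156973]), 'ee_rot': array([ 2.05358039e-04, -7.56081805e-02,  9.97137583e-01,  3.40418330e-05]), 'contact_force': array([-0.13567206,  0.32584096,  0.44016345]), 'width': 0.08541164719410492}
```

View pics/b2.png

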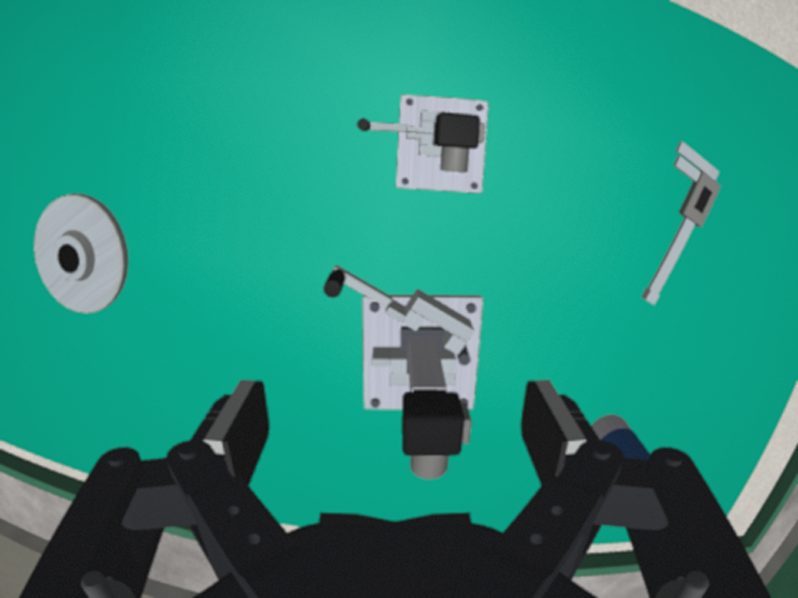

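```bash
cat >> h.py <<'E'
from scipy.spatial.transform import Rotation as Ro
def wproj(p,q,P):
    c=manip.camera_info("wrist"); f=210/np.tan(np.radians(c["fov_y"]/2)); E=c["hand_eye"]
    R=Ro.from_quat(np.roll(q,-1)).as_matrix()
    X=(np.float64(P).reshape(-1,3)-p)@R; X=(X-E[:3,3])@E[:3,:3]
    rho=np.hypot(X[:,0],X[:,1]); th=np.arctan2(rho,X[:,2])
    return np.c_[c["cx"]+f*th*X[:,0]/rho,c["cy"]+f*th*X[:,1]/rho]
E
python3 - <<'E'
from h import *
d=np.load("b.npz");p,q=d["p"],d["q"]
w=lambda x,y:(x/1.425,y/1.424)
C=np.array([[77,60,10],[77,-60,10],[-53,-60,10],[-53,60,10]])/1e3
px=[w(475,409),w(363,409),w(366,296),w(482,296)]
def r(v): return np.r_[(wproj(p,q,S(v[2],v[:2],C))-px).ravel(),(wproj(p,q,S(v[2],v[:2],pin(v[3],.072)))-w(333,290)).ravel()]
v=least_squares(r,[.6,.05,.15,.5]).x
print(v,r(v).round(1))
print("pin",S(v[2],v[:2],pin(v[3])),"shut",S(v[2],v[:2],pin(0)))
im=cv2.imread("pics/b.png")
im=cv2.resize(im[180:360,210:350],None,fx=3.3,fy=3.3,interpolation=cv2.INTER_CUBIC)
def dots(v,c):
  for z in(.132,.172):
    P=[[.018,.022,z],[.018,-.022,z],[-.018,-.022,z],[-.018,.022,z]]
    for u in (wproj(p,q,S(v[2],v[:2],P))-[210,180])*3.3: cv2.circle(im,tuple(int(t) for t in u),3,c,1)
  for P in (pin(v[3],.072),pin(v[3],.026),*C):
    for u in (wproj(p,q,S(v[2],v[:2],P))-[210,180])*3.3: cv2.circle(im,tuple(int(t) for t in u),3,c,1)
dots(v,(0,0,255)); dots([0.6094,0.0516,.1513,.5379],(255,200,0))
cv2.imwrite("pics/c.png",im)
E
```

```text
[0.60939693 0.05264023 0.13858822 0.52816956] [-0.9 -0.2  1.5 -0.4 -1.7 -0.2  1.4  0.9 -0.3 -0.2]
pin [[ 0.54324955 -0.03959937  0.05      ]] shut [[ 0.61795969 -0.05218191  0.05      ]]
```

View pics/c.png

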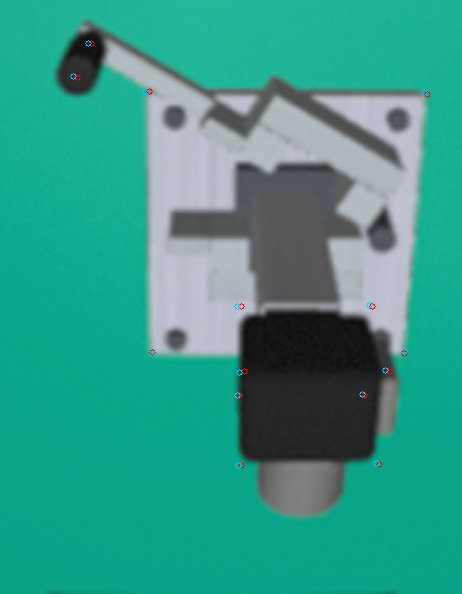

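>>> carry_out:
  moves: [0,0.05,-0.53,-2.6,0,0,0.05,-0.53,-2.6,0,0,0.05,-0.53,-2.6,0,0,0.05,-0.53,-2.6,0,0,0.05,-0.53,-2.6,0,0,0.05,-0.53,-2.6,0,0,0.05,-0.53,-2.6,0,0,0.05,-0.53,-2.6,0,0,0.05,-0.53,-2.6,0,0,0.05,-0.53,-2.6,0]

```text
clock: 3.2
position: [0.506, -0.0472, 0.0406]
ee_rot: [0.0, -0.075, 0.997, -0.0]
contact_force: [0.6, -0.1, -0.1]
width: 0.0002
```

>>> carry_out:
  moves: [0,0.8,-0.1,0,0,0,0.9,-0.1,0,0,0,0.9,-0.2,0,0,0,0.9,-0.2,0,0,0,0.9,-0.2,0,0,0,0.9,-0.1,0,0,0,0.9,-0.1,0,0,0,0.9,0,0,0,0,0.9,0,0,0,0,0,0,0,0]

```text
clock: 4.2
position: [0.5879, -0.0569, 0.0414]
ee_rot: [0.001, -0.075, 0.997, 0.0]
contact_force: [-0.1, -0.9, 1.5]
width: 0.0001
```

>>> carry_out:
  moves: [0,0.2,0,0,0,0,0.2,0,0,0,0,0.2,0,0,0,0,0.2,0,0,0,0,0.1,0,0,0,0,0.1,0,0,0,0,0.1,0,0,0,0,0.1,0,0,0,0,0,0,0,0,0,0,0,0,0]

```text
clock: 5.2
position: [0.598, -0.0572, 0.0414]
ee_rot: [0.0, -0.075, 0.997, -0.0]
contact_force: [-0.9, 0.1, 0.2]
width: 0.0001
```

```bash
python3 - <<'E'
from h import *
s=manip.get_state();print(s["position"],s["contact_force"])
t=manip.get_image("top");c=manip.get_image("wrist");sc=manip.get_image("scene")
f=lambda a:cv2.resize(a,(266,400),interpolation=cv2.INTER_CUBIC)
cv2.imwrite("pics/d.png",cv2.hconcat([cv2.resize(t[155:235,225:305],(400,400)),cv2.resize(sc[185:275,255:345],(400,400))])[:,:,::-1]); cv2.imwrite("pics/dw.png",c[:,:,::-1])
E
```

```text
[ 0.59798746 -0.05723724  0.04137055] [-0.91968588  0.14577174  0.24494706]
```

View pics/d.png

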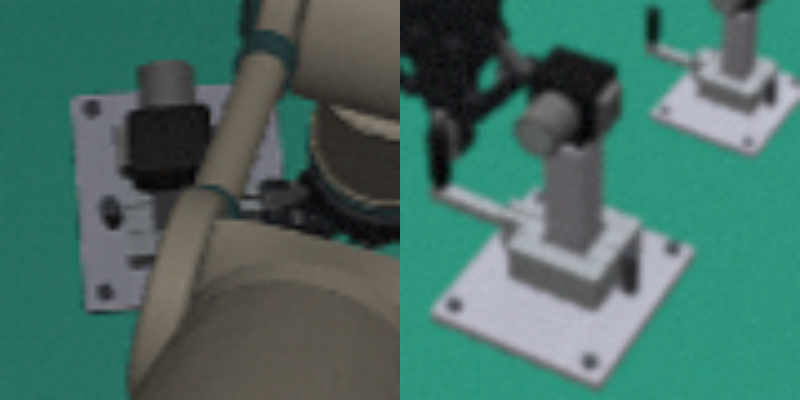

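>>> carry_out:
  moves: [0,0.1,0,0,0,0,0.1,0,0,0,0,0.1,0,0,0,0,0.1,0,0,0,0,0.1,0,0,0,0,0.1,0,0,0,0,0,0,0,0,0,0,0,0,0,0,0,0,0,0,0,0,0,0,0]

```text
clock: 6.35
position: [0.6004, -0.0571, 0.0412]
ee_rot: [-0.003, -0.075, 0.997, 0.0]
contact_force: [-8.1, -0.8, 5.9]
width: -0.0001
```

>>> carry_out:
  moves: [0,-2,0,0,0,0,-2,0,0,0,0,-1,0,2,0,0,0,0,3.5,0,100,0,1,4,0,100,0,2,4,0,100,-1,3,3,0,100,-1,3,3,0,100,0,2,3,0,100,0,0,0,0]

```text
clock: 7.35
position: [0.5368, 0.0554, 0.2715]
ee_rot: [0.006, -0.077, 0.997, 0.0]
contact_force: [0.4, -0.4, 0.0]
width: 0.0849
```

```bash
python3 - <<'E'
from h import *
import time
s=manip.get_state();p,q=s["position"],s["ee_rot"];print(p,q,s["contact_force"],s["clock"])
im=manip.get_image("wrist")[:,:,::-1];cv2.imwrite("pics/e0.png",im)
np.savez("e.npz",p=p,q=q)
im=im.copy(); k=2.2; o=np.array([140,100]); im=cv2.resize(im[100:370,140:450],None,fx=k,fy=k,interpolation=cv2.INTER_CUBIC)
v=[.6094,.0521,.145,0]
for z in(.132,.172):
    for u in (wproj(p,q,S(v[2],v[:2],[[.018,.022,z],[.018,-.022,z],[-.018,-.022,z],[-.018,.022,z]]))-o)*k: cv2.circle(im,tuple(int(t) for t in u),3,(0,0,255),1)
C=np.array([[77,60,10],[77,-60,10],[-53,-60,10],[-53,60,10]])/1e3
for P in (pin(0,.072),*C):
    for u in (wproj(p,q,S(v[2],v[:2],P))-o)*k: cv2.circle(im,tuple(int(t) for t in u),3,(255,200,0),1)
cv2.imwrite("pics/e.png",im)
E
```

```text
[0.53677983 0.0554292  0.27150245] [ 6.04041669e-03 -7.65583356e-02  9.97046762e-01  2.97145491e-04] [ 0.36582372 -0.39283576  0.01172039] 7.35
```

View pics/e.png

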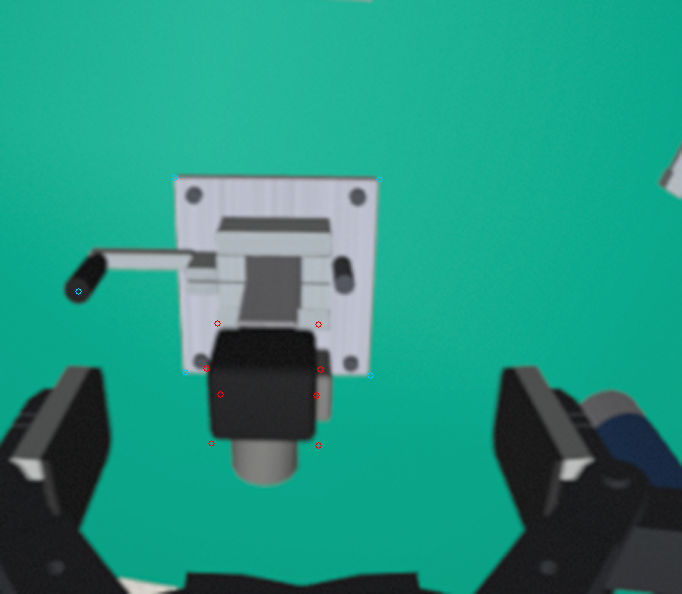

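>>> carry_out:
  moves: [100,2.4,-0.1,-1,0,100,2.5,-0.1,-1,0,100,2.4,-0.1,-1,0,100,0,0,-2.1,0,100,0,0,-2.1,0,100,0,0,-2.1,0,100,0,0,-2,0,100,0,0,-1.5,0,100,0,0,-1,0,100,0,0,0,0]
  squeeze: 40

```text
clock: 8.4
position: [0.6055, 0.0493, 0.1258]
ee_rot: [-0.002, -0.075, 0.997, 0.0]
contact_force: [-0.5, -0.7, 0.0]
width: 0.0854
```

>>> carry_out:
  moves: [100,0.2,0.15,0.3,0,100,0.2,0.15,0.4,0,100,0,0,0,0,48,0,0,0,0,0,0,0,0,0,0,0,0,0,0,0,0,0,0,0,0,0,0,0,0,0,0,0,0,0,0,0,0,0,0]

```text
clock: 9.4
position: [0.611, 0.052, 0.1362]
ee_rot: [0.0, -0.075, 0.997, -0.001]
contact_force: [0.3, -3.6, 4.9]
width: 0.0437
```

```bash
python3 - <<'E'
from h import *
s=manip.get_state();print(s["position"],s["contact_force"],s["moment"],s["width"],s["clock"])
cv2.imwrite("pics/f.png",cv2.resize(manip.get_image("scene")[150:280,230:370],(700,600),interpolation=cv2.INTER_CUBIC)[:,:,::-1])
E
```

```text
[0.61096634 0.05200794 0.13615545] [ 0.29173311 -3.5942533   4.93470259] [-0.14433637  0.2908218  -0.15194663] 0.04373303361593166 9.4
```

View pics/f.png

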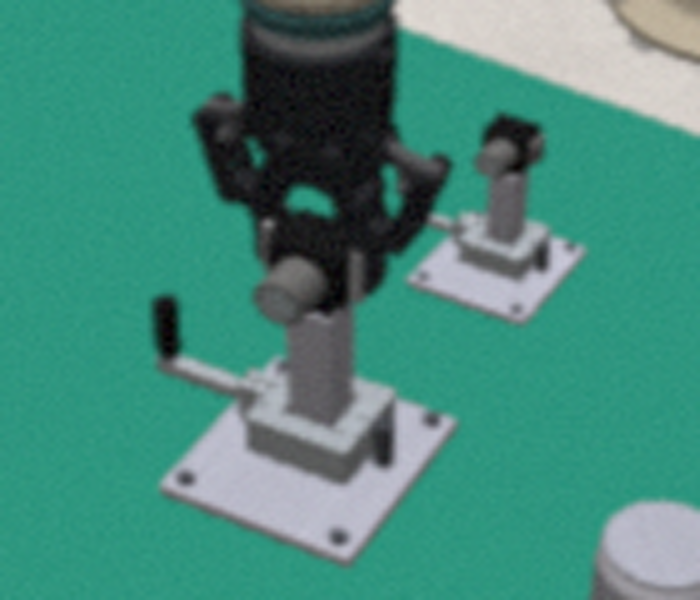

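>>> carry_out:
  moves: [0,0,0,0.3,0,0,0,0,0.6,0,0,0,0,0.7,0,0,0,0,0.7,0,0,0,0,0.7,0,0,0,0,0.7,0,0,0,0,0.7,0,0,0,0,0.6,0,0,0,0,0.5,0,0,0,0,0,0]

```text
clock: 10.45
position: [0.6108, 0.0523, 0.1911]
ee_rot: [0.0, -0.075, 0.997, -0.001]
contact_force: [0.7, -4.0, -1.0]
width: 0.0438
```

>>> carry_out:
  moves: [0,0,0,0.5,0,0,0,0,0.7,0,0,0,0,0.7,0,0,0,0,0.7,0,0,0,0,0.7,0,0,0,0,0.7,0,0,0,0,0.6,0,0,0,0,0.6,0,0,0,0,0.5,0,0,0,0,0,0]

```text
clock: 11.45
position: [0.6107, 0.0524, 0.2475]
ee_rot: [-0.0, -0.075, 0.997, -0.0]
contact_force: [0.8, -4.8, -2.0]
width: 0.0439
```

>>> carry_out:
  moves: [0,0,0,0.2,0,0,0,0,0.2,0,0,0,0,0.2,0,0,0,0,0.1,0,0,0,0,0.1,0,0,0,0,0.1,0,0,0,0,0.1,0,0,0,0,0,0,0,0,0,0,0,0,0,0,0,0]

```text
clock: 12.45
position: [0.6106, 0.0524, 0.2563]
ee_rot: [-0.001, -0.075, 0.997, -0.0]
contact_force: [2.5, -4.6, -5.9]
width: 0.0436
```

>>> carry_out:
  moves: [0,0,0,0.1,0,0,0,0,0.1,0,0,0,0,0.1,0,0,0,0,0,0,0,0,0,0,0,0,0,0,0,0,0,0,0,0,0,0,0,0,0,0,0,0,0,0,0,0,0,0,0,0]

```text
clock: 13.45
position: [0.6106, 0.0524, 0.2584]
ee_rot: [-0.001, -0.075, 0.997, -0.0]
contact_force: [3.0, -5.7, -8.9]
width: 0.0436
```

```bash
python3 - <<'E'
from h import *
s=manip.get_state();print(s["position"],s["contact_force"],s["width"],s["clock"])
cv2.imwrite("pics/g.png",cv2.resize(manip.get_image("scene")[110:280,220:380],(564,600),interpolation=cv2.INTER_CUBIC)[:,:,::-1])
E
```

```text
[0.61059945 0.05241242 0.25836869] [ 3.01199086 -5.69318221 -8.85236533] 0.043646425705305594 13.45
```

View pics/g.png

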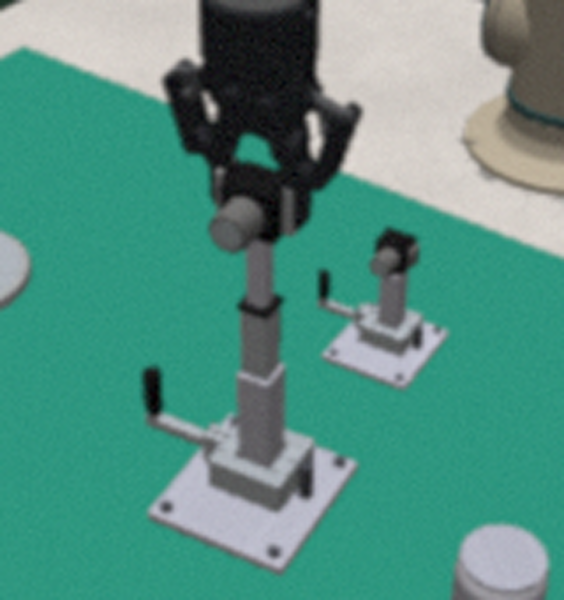

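>>> carry_out:
  moves: [0,0,0,0.1,0,0,0,0,0.1,0,0,0,0,0.1,0,0,0,0,0.1,0,0,0,0,0,0,0,0,0,0,0,0,0,0,0,0,0,0,0,0,0,0,0,0,0,0,0,0,0,0,0]

```text
clock: 14.5
position: [0.6102, 0.0524, 0.2587]
ee_rot: [-0.003, -0.075, 0.997, -0.0]
contact_force: [5.0, -5.8, -21.4]
width: 0.0438
```

>>> carry_out:
  moves: [0,0,0,-0.1,0,0,0,0,-0.1,0,0,0,0,0,0,0,0,0,0,0,0,0,0,0,0,0,0,0,0,0,0,0,0,0,0,0,0,0,0,0,0,0,0,0,0,0,0,0,0,0]
  squeeze: 50

```text
clock: 15.5
position: [0.6104, 0.0523, 0.2586]
ee_rot: [-0.002, -0.075, 0.997, -0.0]
contact_force: [3.8, -5.2, -15.2]
width: 0.0433
```

```bash
python3 - <<'E'
from rig import manip
print(manip.sign_off()); s=manip.get_state(); print(s["clock"],s["position"],s["contact_force"],s["width"])
E
```

```text
the job is handed in; nothing more can be done
None
the job is handed in; nothing more can be done
```

The job is handed in at 15.5 s of the 46 s allowed, with the gripper still holding the camera head at the second stop and its button squeezed. I have no verdict, since `sign_off` reports none.

- **Clamp:** I pushed the clamp pin with closed fingers until the contact force reached 8 N at the stop, then backed off. The wrist picture showed the two halves meeting edge to edge. The clamp still looked shut in the last scene picture.
- **Grip:** I took the head across the button. The finger opening settled at 43.7 mm, against 50 mm with the button free, so I read the button as fully in. The gripper then pushed 5 N on the head, which was still in its lowest position.
- **Lift:** The tool rose 122 mm, which is 120 mm for the two sections plus about 2 mm. I take the extra to be the mast's play under the shut clamp. A further 4 mm command moved the tool only 0.3 mm and the force rose to 21 N, so the second stop is rigid.
- **Final state:** I eased the pull to 15 N and set the grip to 50 N; the opening was 43.3 mm at the last reading. The last picture showed both sections out and the foot in its socket.
- **Not checked:** I never closely measured the foot's height in its socket. The flange, caliper and spray can were never near the arm's path, but I made no separate final check that they had not moved. A state reading after hand-in was refused, so I saw nothing of the judged second.

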